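Put the small plane away and press its case shut

ROBOT

A 7-joint arm with a two-finger parallel gripper is mounted at the origin on the work surface; the furniture and walls round the work are solid. World frame = base frame: x ahead of the robot, y to its left, z up, the work surface at z = 0. Lengths are in m, angles in rad, forces in N, time in s.
With the tool pointing down it reaches from about 0.425 to 0.95 m from the base axis. Payload 4.7 kg.
Tool frame: the origin (TCP) lies midway between the tips of the shut fingers; the grasp point (between the pads) lies 19 mm behind it; z points along the fingers, y is the line along which they close (so a half turn about z gives the same grasp; the last joint's range is limited). The gripper opens to 85 mm and grips with 20 to 120 N. Pads are 22 mm wide; open, the fingers measure 114 mm over their backs; the gripper's body (76 mm by 85 mm) begins 54 mm behind the grasp point. The pads swing forward as they close: fully open they stand 13 mm farther back than shut.
Start: joints at [-1.156, 0.469, -0.049, 1.532, 0.024, 1.141, -0.082], TCP at [0.29, 0.61, 0.231] pointing down, gripper open.
Joint ranges: [-2.59, 2.59], [-0.33, 1.99], [-1.39, 1.29], [0.1, 2.45], [-1.04, 4.18], [0.21, 1.99], [-2.66, 2.66]. Speed limits (rad/s): [2.57, 2.57, 3.14, 3.14, 3.14, 3.14, 3.14].

INTERFACE

Orientations are given as a unit quaternion [w, x, y, z].
In Python, from station import env gives the robot as it stands.
- The arm moves only by the shell command python3 -m crank 'ROWS'. ROWS is text: rows parted by semicolons, each of 5 numbers parted by spaces: the shift along the tool's x, y, z in cm, then the turn about the tool's z in rad, then the finger opening in cm, from 0 to 8.54. In form: dx dy dz spin jaw; .... A call has 1 to 5 rows; each row shifts and turns the commanded pose from where the row before left it, along the tool's axes as they then stand; what a row does not reach is not made up. A row lasts 1/10 s, in which the tool goes at most 50 mm and 8.59 degrees, less where a joint would pass 70% of its speed; a pose out of reach is approached as far as the arm can. A call with a gripper value outside its range is refused whole. The fingers move at their own pace and stop on an object; the grip force is fixed at half the most. Time passes only in rows, so rows that do not move let the fingers close. It gives the time, the measured TCP pose, the force, the opening and the grip force at its end, in the units of the state.
- env.state(): the state, without advancing time (a new reading comes with each control period).
- env.camera(name): name is "scene" or "top" or "wrist"; returns a dict with "frame" (480x640x3 uint8, red, green, blue), "range_z" (480x640 float32, m along the optical axis (not along the pixel's ray), 0 where there is no reading), "vertical_fov" (degrees; the focal length in pixels is half the picture's height over the tangent of half this angle, whatever the lens; pixels are square), "cx", "cy" (the principal point, pixels), "k1" (the pictures are not rectified: a ray, as slopes to the right and down, at radius r is drawn at 1 + k1 r^2 times it, then the intrinsics apply), "eye" and "attitude" of the camera in the world; the wrist camera has in their place "mount" (4x4, takes a point from camera to tool coordinates, whose origin is the TCP and whose axes are the flange's). Camera axes: x right, y down, z forward; pixel columns grow to the right and rows downward; lengths in m; the calibration is good to about 2 mm. A picture is of the moment at which its call begins: read the wrist's pose just before it.
- env.finish_job(): hands the job in; it is judged then, once.
The state is a dict: "time": time; "joint_positions": joint angles; "qd": joint speeds; "joint_torque": joint torques, N m; "tcp_pos": TCP position; "orientation": TCP orientation; "ft_force": force on the tool from outside, world axes, zero at the start; "wrist_torque": the same for the moment, N m; "opening": finger opening in m; "gripper_force": force on a finger pad.
Only numpy, scipy, OpenCV 4.12 (cv2) and the standard library are available. Lean on these libraries where they do the work, as an engineer would, in place of code of your own. Each camera call takes 0.05 s, during which the arm holds its last target. There are 200 camera calls.

TASK

Lay the small block plane flat on its sole inside its open green case, then put the green lid on the case. Press the lid down until it is fully home at both ends, no longer standing up on the rubber seals. Leave the other things on the bench where they are.

Things in the scene. Friction and masses are not known exactly. Their poses are not given: they have to be found in the camera images.
- small_plane: Small black block plane with brass-coloured knob, 29 x 98 x 28 mm, 0.1 to 0.16 kg, standing on its sole. Origin: centre of the underside; y along its length, z up. Its body can be gripped across x, near the middle. (A larger plane, 170 mm long, also stands on the bench.)
- case: Open green case, fixed to the bench, outside 110 (x) x 170 (y) x 56 mm, walls 8 mm, inside 94 x 154 mm, inner floor 6 mm above the bench. Origin: centre of its underside; y along its length, z up. On each end wall (y = +-81 mm) a black rubber seal strip stands up to 8 mm above the rim; pressed with about 8 N it slides down into the wall and stays down.
- case_rim (a point): Centre of the case's mouth, level with the top of its walls, 56 mm above the case's origin; axes as the case.
- lid: Green lid lying plug down, 0.18 kg: plate 114 (x) x 174 (y) mm, z 12 to 17 mm; black plug below, z 0 to 12, tapering from 90 x 150 to 82 x 142 mm; black grab bar on top, 15 (x) x 60 (y) mm, z 17 to 43. Origin: centre of the plug's underside; z up. Fits either way round. Laid on, it stands on the seals up to 8 mm above the rim; home, the plate lies on the rim (origin 12 mm below it).
- lid_pad_a (a point): Dark pressing pad on the lid's top face near its +y end, 62 mm from the centre, 17 mm above the lid's origin; home it is 5 mm above the rim.
- lid_pad_b (a point): Dark pressing pad on the lid's top face near its -y end, 62 mm from the centre, 17 mm above the lid's origin; home it is 5 mm above the rim.
- block_plane: Bystander: large black block plane, 50 x 170 x 48 mm, at the left. Origin: centre of the underside.
- tape_mid: Bystander: black and yellow tape measure, 70 x 80 x 51 mm. Origin: centre of the underside.
- chisel_1: Bystander: chisel with a blue handle, 29 x 262 x 30 mm, near the far edge at the left. Origin: centre of the underside.
- pencil_maroon: Bystander: maroon pencil, 7 x 171 x 6 mm, lying about 70 mm beside the small plane. Origin: centre of the underside.

How it is judged:
On the way:
1. the small plane lies flat inside the case, released (x of small_plane in the frame of case between -0.04 and 0.04 m and y of small_plane in the frame of case between -0.05 and 0.05 m and z of small_plane in the frame of case below 0.012 m and angle between small_plane's own z axis and vertical below 0.2 rad and contact force between the fingers and small_plane below 0.3 N), for 0.2 s.
At the end, for the whole second after the job is handed in: The plane lies released in the case on its sole (tilt under 0.2 rad) and the lid lies on the case, centred within 8 mm and 0.1 rad (either way round), both pressing pads less than 7.5 mm above the rim (5 mm is fully home), tilt under 0.03 rad; all at rest (x of small_plane in the frame of case between -0.04 and 0.04 m and y of small_plane in the frame of case between -0.05 and 0.05 m and z of small_plane in the frame of case below 0.012 m and angle between small_plane's own z axis and vertical below 0.2 rad and horizontal distance between lid and case below 0.008 m and angle between the y axis of lid and the y axis of case, either way round below 0.1 rad and z of each of lid_pad_a, lid_pad_b in the frame of case_rim below 0.0075 m and angle between lid's own z axis and vertical below 0.03 rad and linear speed of each of lid, small_plane below 0.01 m/s); the robot touches nothing.
It fails at once if the large black block plane is moved more than 30 mm (distance of block_plane from where it was at the start of the episode above 0.03 m).
It fails at once if the tape measure is moved more than 30 mm (distance of tape_mid from where it was at the start of the episode above 0.03 m).
It fails at once if the loose chisel is moved more than 30 mm (distance of chisel_1 from where it was at the start of the episode above 0.03 m).
It fails at once if the maroon pencil is moved more than 30 mm (distance of pencil_maroon from where it was at the start of the episode above 0.03 m).
It also fails if it takes over 61 s, if anything falls off the work surface, if the arm or the gripper's body presses on something with over 40 N, if the wrist force passes 120 N, or if a joint passes its speed limit or range.

## Working session

There is one attempt and no reset: what is moved stays moved. The work goes in short steps, Python scripts to look and compute and a shell command to move; the robot and the scene stay as the last step left them, time stands still between calls to the robot, and variables do not carry over. Pictures are saved under pics/ and viewed, at most 10 in all, crops included, and the job is handed in when it is done.

```bash
mkdir -p pics; cat > h.py <<'E'
import numpy as np,cv2
from station import env
from scipy.spatial.transform import Rotation as R
def rot(q): return R.from_quat([q[1],q[2],q[3],q[0]]).as_matrix()
def cloud(c,st=None):
    f=240/np.tan(np.radians(c["vertical_fov"])/2)
    K=np.array([[f,0,c["cx"]],[0,f,c["cy"]],[0,0,1.]])
    u,v=np.meshgrid(np.arange(640.),np.arange(480.))
    p=cv2.undistortPoints(np.stack([u,v],-1).reshape(-1,1,2),K,np.array([c["k1"],0,0,0.])).reshape(480,640,2)
    z=c["range_z"]; P=np.dstack([p*z[...,None],z])
    if "mount" in c:
        M=np.array(c["mount"]); P=P@M[:3,:3].T+M[:3,3]; A=rot(st["orientation"]);e=np.array(st["tcp_pos"])
    else:
        A=np.array(c["attitude"]); A=rot(A) if A.size==4 else A; e=np.array(c["eye"])
    P=P@A.T+e; P[z==0]=np.nan
    return P
def save(c,n): cv2.imwrite("pics/"+n,c["frame"][...,::-1])
E
python3 - <<'E'
from h import *
print(env.state())
for n in("top","scene"):
    c=env.camera(n);save(c,n+"0.png");P=cloud(c);np.savez(n+"0.npz",P=P,f=c["frame"])
    print(n,c["eye"],c["attitude"],c["k1"],P[::80,::106].round(3).tolist() if n=="top" else "")
E
```

```text
{'time': 0.0, 'joint_positions': array([-1.15590043,  0.46945177, -0.04862622,  1.53369203,  0.02413539,
        1.14096594, -0.08229005]), 'qd': array([ 1.16763888e-03,  1.30791773e-04,  1.33488814e-05, -1.75247559e-03,
       -1.24724949e-03,  1.02828952e-05, -2.54127921e-04]), 'joint_torque': array([ 4.24877976e-05, -5.10317445e+01, -4.61064535e-02, -2.37708235e+01,
        1.07371001e-02,  7.48257909e-03, -1.81177398e-05]), 'tcp_pos': array([0.28956011, 0.60910182, 0.23025535]), 'orientation': array([-1.69476882e-04,  2.20040249e-01,  9.75490316e-01, -9.49976239e-04]), 'ft_force': array([ 0.59852615, -0.77273598,  0.56816132]), 'wrist_torque': array([ 0.01882264,  0.00941045, -0.0108995 ]), 'gripper_force': 0.0, 'opening': 0.0853718336914276}
top [0.28735444 0.15447798 1.0787248 ] [ 0.07789556 -0.69753881  0.7103764  -0.05231891] -0.004395777242845109 [[[1.854, 1.763, -0.821], [1.837, 1.245, -0.831], [1.813, 0.73, -0.83], [1.297, 0.203, -0.204], [1.762, -0.265, -0.822], [1.743, -0.748, -0.823], [1.726, -1.226, -0.828]], [[1.431, 1.713, -0.822], [1.415, 1.211, -0.827], [1.394, 0.7
[... 187 characters left out ...]
9, 0.201, -0.0], [0.682, -0.059, 0.001], [0.67, -0.308, 0.015], [0.955, -1.11, -0.814]], [[0.505, 0.987, 0.001], [0.5, 0.722, -0.002], [0.494, 0.46, 0.001], [0.489, 0.204, -0.001], [0.483, -0.048, -0.001], [0.478, -0.296, -0.001], [0.613, -1.068, -0.822]], [[0.298, 0.524, 0.586], [0.307, 0.706, 0.001], [0.304, 0.454, 0.001], [0.3, 0.206, -0.0], [0.296, -0.038, -0.001], [0.293, -0.277, 0.002], [0.289, -0.487, 0.044]], [[0.224, 0.468, 0.65], [0.228, 0.354, 0.68], [0.125, 0.449, -0.0], [0.122, 0.209, -0.003], [0.12, -0.029, -0.003], [0.118, -0.262, -0.002], [0.08, -0.624, -0.223]]]
scene [-0.4112864  -0.49035365  0.68302579] [-0.45177738  0.77747103 -0.37183818  0.23059134] -0.11272718544317953
```

View pics/top0.png

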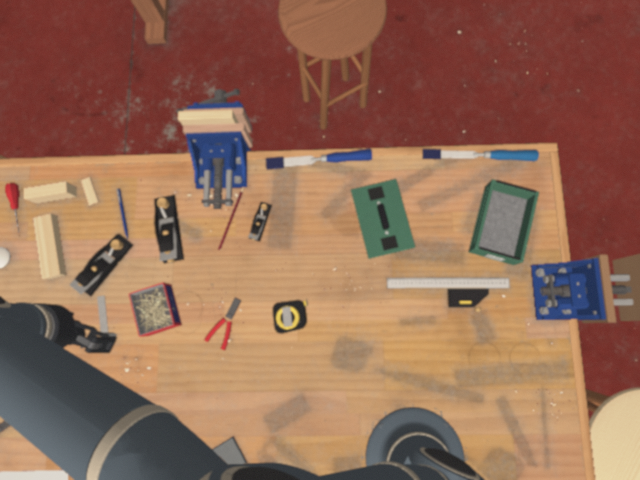

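The top view shows the small plane at about (260,221), the pencil at (230,220), the lid at (383,219) and the case at (504,221). Next I'll fit their poses from the point cloud.

```bash
python3 - <<'E'
from h import *
d=np.load("top0.npz");P=d["P"];f=d["f"].astype(int)
def fit(name,u0,u1,v0,v1,zlo,zhi,green=False):
    m=np.zeros((480,640),bool);m[v0:v1,u0:u1]=1
    m&=(P[...,2]>zlo)&(P[...,2]<zhi)
    q=P[m]; r=cv2.minAreaRect(q[:,:2].astype(np.float32)*1000)
    b=cv2.boxPoints(r);e1=b[1]-b[0];e2=b[2]-b[1];L=e1 if np.linalg.norm(e1)>np.linalg.norm(e2) else e2
    print(name,len(q),"c",np.round(r[0],1),"size",np.round(r[1],1),"long axis deg",round(np.degrees(np.arctan2(L[1],L[0]))%180,1),"z",np.percentile(q[:,2],[5,50,95]).round(4), "med",np.median(q[:,:2],0).round(4))
fit("plane",246,273,198,244,.008,.06)
fit("planetop",246,273,198,244,.02,.06)
fit("pencil",215,244,190,250,.003,.03)
fit("lidplate",345,420,175,262,.008,.025)
fit("lidbar",345,420,175,262,.032,.06)
fit("case rim",462,545,176,268,.045,.08)
fit("case seal",462,545,176,268,.0595,.08)
fit("case floor",462,545,176,268,.003,.012)
fit("tape",268,312,295,338,.02,.08)
fit("bench",280,340,200,280,-.02,.02)
s=d["f"][150:310,200:560][...,::-1];cv2.imwrite("pics/crop0.png",cv2.resize(s,(792,352)))
E
```

```text
plane 344 c [534.6 345. ] size [30.1 92.6] long axis deg 161.3 z [0.0087 0.0181 0.0278] med [0.5263 0.3465]
planetop 131 c [518.4 351.4] size [27.7 54.3] long axis deg 157.9 z [0.0204 0.0241 0.0286] med [0.5106 0.3518]
pencil 230 c [544.2 418.9] size [145.4  68.7] long axis deg 1.7 z [0.0031 0.0051 0.0115] med [0.5412 0.418 ]
lidplate 3265 c [537.3  50.9] size [174.6 114.5] long axis deg 12.4 z [0.013  0.0164 0.0198] med [0.5337 0.0518]
lidbar 173 c [537.2  51. ] size [59.3 15.8] long axis deg 12.5 z [0.0361 0.0416 0.0452] med [0.536  0.0515]
case rim 1080 c [ 516.2 -224.6] size [112.  170.3] long axis deg 162.5 z [0.0468 0.0549 0.0628] med [ 0.5176 -0.2285]
case seal 170 c [ 516.8 -225.1] size [ 91.4 168.3] long axis deg 162.2 z [0.0598 0.0617 0.0649] med [ 0.4534 -0.2247]
case floor 2214 c [ 524.6 -236.7] size [194.9 224.5] long axis deg 176.1 z [0.0034 0.0061 0.0099] med [ 0.5184 -0.2335]
tape 978 c [309.8 267.8] size [70.2 79.3] long axis deg 95.8 z [0.0348 0.0419 0.0491] med [0.3113 0.269 ]
bench 4774 c [492.3 225.5] size [144.1 194.8] long axis deg 178.8 z [-0.0038 -0.0006  0.0027] med [0.4905 0.2238]
```

View pics/crop0.png

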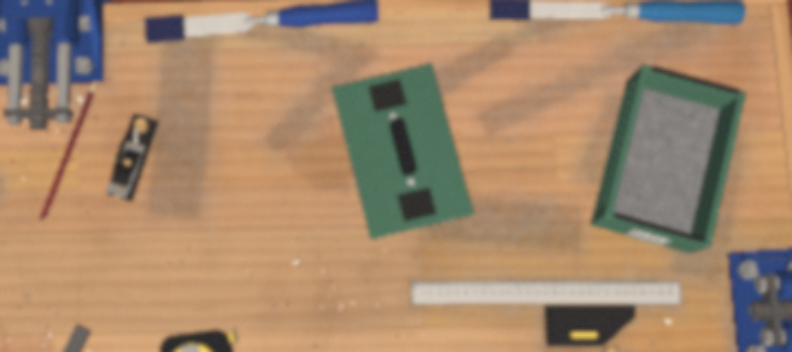

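The crop shows the plane's knob end up and its long axis tilted like the case's. The pencil is clear to its left, and the lid's bar and both pads are visible. I'll move above the plane.

```bash
cat >> h.py <<'E'
def delta(x,y,z,hd,n=1):
    s=env.state();A=rot(s["orientation"]);d=A.T@(np.array([x,y,z])-s["tcp_pos"])*100/n
    h=np.degrees(np.arctan2(A[1,0],A[0,0])); w=(h-hd+180)%360-180
    print("d cm/row",d.round(2),"total spin",round(np.radians(w),3),"| tcp",np.round(s["tcp_pos"],4),"hd",round(h,2),"F",np.round(s["ft_force"],1),"t",round(s["time"],2),"open",round(s["opening"],4))
def fitm(name,P,m):
    q=P[m]; r=cv2.minAreaRect(q[:,:2].astype(np.float32)*1000)
    b=cv2.boxPoints(r);e1=b[1]-b[0];e2=b[2]-b[1];L=e1 if np.linalg.norm(e1)>np.linalg.norm(e2) else e2
    print(name,len(q),"c",np.round(r[0],1),"size",np.round(r[1],1),"long deg",round(np.degrees(np.arctan2(L[1],L[0]))%180,1),"z",np.percentile(q[:,2],[5,50,95]).round(4))
def near(P,x,y,r): return np.hypot(P[...,0]-x,P[...,1]-y)<r
E
python3 -m crank '-4.2 -1.7 0 0 8.5;-4.2 -1.7 0 0 8.5;-4.2 -1.7 0 0 8.5;-4.2 -1.7 0 0 8.5;-4.2 -1.7 0 0 8.5' && python3 -m crank '-4.2 -1.7 0 0 8.5;-4.2 -1.7 0 0 8.5;-4.2 -1.7 0 0 8.5;0 0 0 -0.11 8.5;0 0 0 0 8.5'
python3 - <<'E'
from h import *
delta(.534,.345,.2,161.3)
s=env.state();c=env.camera("wrist");save(c,"w1.png");P=cloud(c,s)
n=near(P,.534,.345,.06)
fitm("plane",P,n&(P[...,2]>.008)&(P[...,2]<.06))
fitm("planetop",P,n&(P[...,2]>.018)&(P[...,2]<.06))
fitm("bench",P,n&(abs(P[...,2])<.006))
E
```

```text
time: 0.6
tcp_pos: [0.4438, 0.441, 0.2309]
orientation: [-0.0, 0.22, 0.976, -0.0]
ft_force: [0.0, 0.3, -0.2]
opening: 0.085
gripper_force: 0.0
time: 1.1
tcp_pos: [0.5357, 0.3408, 0.2308]
orientation: [-0.0, 0.168, 0.986, -0.0]
ft_force: [-0.2, 0.6, 0.6]
opening: 0.0851
gripper_force: 0.0
d cm/row [0.3  0.34 3.08] total spin -0.011 | tcp [0.5357 0.3408 0.2308] hd 160.68 F [-0.2  0.6  0.6] t 1.1 open 0.0851
plane 1627 c [534.2 344.6] size [28.9 92. ] long deg 161.5 z [0.009  0.0193 0.0276]
planetop 974 c [534.6 344.6] size [27.9 90.1] long deg 160.8 z [0.0184 0.0228 0.0279]
bench 7609 c [533.9 345. ] size [119.5 119.3] long deg 44.3 z [-0.0016 -0.0003  0.002 ]
```

View pics/w1.png

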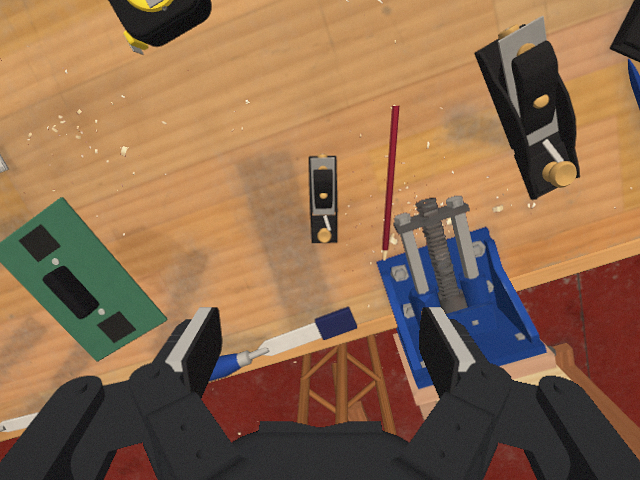

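The wrist view shows the plane at about (323,199), aligned with the tool and clear of the pencil at (390,180). I'll descend with the jaw part-open.

```bash
python3 -m crank '0.3 0.35 0 -0.01 5.5;0 0 5 0 5.5;0 0 5 0 5.5;0 0 5 0 5.5;0 0 4 0 5.5' && python3 -m crank '0 0 2 0 5.5;0 0 1.7 0 5.5;0 0 0 0 5.5'
python3 - <<'E'
from h import *
delta(.534,.345,.004,161.3)
E
```

```text
time: 1.65
tcp_pos: [0.5307, 0.3484, 0.0386]
orientation: [-0.001, 0.16, 0.987, -0.0]
ft_force: [0.9, 1.2, -0.4]
opening: 0.055
gripper_force: 0.0
time: 1.95
tcp_pos: [0.531, 0.3474, 0.0021]
orientation: [-0.002, 0.16, 0.987, -0.001]
ft_force: [0.6, -0.5, 0.5]
opening: 0.0551
gripper_force: 0.0
d cm/row [-0.36 -0.13 -0.19] total spin 0.004 | tcp [0.531  0.3474 0.0021] hd 161.55 F [ 0.6 -0.5  0.5] t 1.95 open 0.0551
```

```bash
python3 -m crank '-0.3 -0.1 -0.1 0 5.5;0 0 0 0 1;0 0 0 0 1;0 0 0 0 1;0 0 0 0 1' && python3 -m crank '0 0 0 0 1;0 0 0 0 1;0 0 0 0 1;0 0 -1 0 1;0 0 -3 0 1' && python3 -m crank '0 0 -5 0 1;0 0 -5 0 1;0 0 -3 0 1;0 0 0 0 1'
python3 - <<'E'
from h import *
delta(.516,-.225,.17,162.4,12)
s=env.state();c=env.camera("wrist");save(c,"w2.png")
E
```

```text
time: 2.45
tcp_pos: [0.537, 0.3457, 0.0074]
orientation: [0.001, 0.161, 0.987, 0.001]
ft_force: [-0.7, -0.8, 6.2]
opening: 0.0274
gripper_force: 61.6
time: 2.95
tcp_pos: [0.5335, 0.3435, 0.0435]
orientation: [-0.002, 0.161, 0.987, -0.002]
ft_force: [-0.6, 0.3, -2.1]
opening: 0.0272
gripper_force: 60.8
time: 3.35
tcp_pos: [0.5383, 0.3467, 0.1818]
orientation: [0.004, 0.161, 0.987, 0.004]
ft_force: [0.3, 0.1, -1.5]
opening: 0.0275
gripper_force: 60.8
d cm/row [-1.34 -4.58  0.06] total spin -0.017 | tcp [0.5383 0.3467 0.1818] hd 161.43 F [ 0.3  0.1 -1.5] t 3.35 open 0.0275
```

View pics/w2.png

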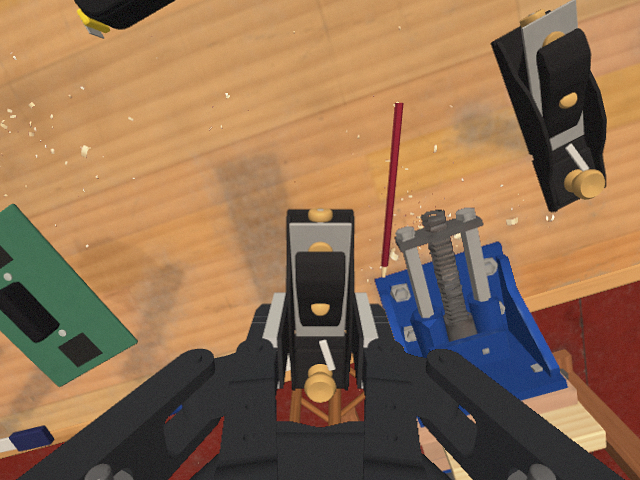

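The plane is held level between the pads at about (320,300). I'll carry it over the case.

```bash
for i in 1 2; do python3 -m crank '-1.3 -4.6 0 0 1;-1.3 -4.6 0 0 1;-1.3 -4.6 0 0 1;-1.3 -4.6 0 0 1;-1.3 -4.6 0 0 1'; done; python3 -m crank '-1.3 -4.6 0 0 1;-1.3 -4.6 0 -0.01 1;0 0 0 0 1;0 0 0 0 1'
python3 - <<'E'
from h import *
delta(.516,-.225,.17,162.4)
s=env.state();c=env.camera("wrist");save(c,"w3.png");P=cloud(c,s)
n=near(P,.516,-.225,.12)
fitm("rim",P,n&(P[...,2]>.047)&(P[...,2]<.066))
fitm("seal",P,n&(P[...,2]>.0595)&(P[...,2]<.068))
fitm("plane?",P,near(P,.516,-.225,.06)&(P[...,2]>.1)&(P[...,2]<.2))
E
```

```text
time: 3.9
tcp_pos: [0.5223, 0.104, 0.1738]
orientation: [-0.002, 0.161, 0.987, -0.001]
ft_force: [1.2, -0.4, -1.5]
opening: 0.0274
gripper_force: 60.8
time: 4.4
tcp_pos: [0.5108, -0.134, 0.1739]
orientation: [-0.002, 0.161, 0.987, 0.0]
ft_force: [0.7, 0.4, -1.2]
opening: 0.0272
gripper_force: 60.8
time: 4.8
tcp_pos: [0.5063, -0.2288, 0.1738]
orientation: [-0.002, 0.158, 0.987, 0.0]
ft_force: [0.3, 0.7, -1.2]
opening: 0.0272
gripper_force: 60.8
d cm/row [-0.8   0.66  0.37] total spin -0.01 | tcp [ 0.5063 -0.2288  0.1738] hd 161.83 F [ 0.3  0.7 -1.2] t 4.8 open 0.0272
rim 5730 c [ 514.2 -225.2] size [110.6 164.1] long deg 162.1 z [0.0506 0.0555 0.063 ]
seal 1001 c [ 514.9 -225.8] size [ 90.7 162.4] long deg 161.9 z [0.0608 0.0626 0.0639]
plane? 13960 c [ 508.7 -227.3] size [52.9 99.8] long deg 175.4 z [0.1693 0.1843 0.1949]
```

View pics/w3.png

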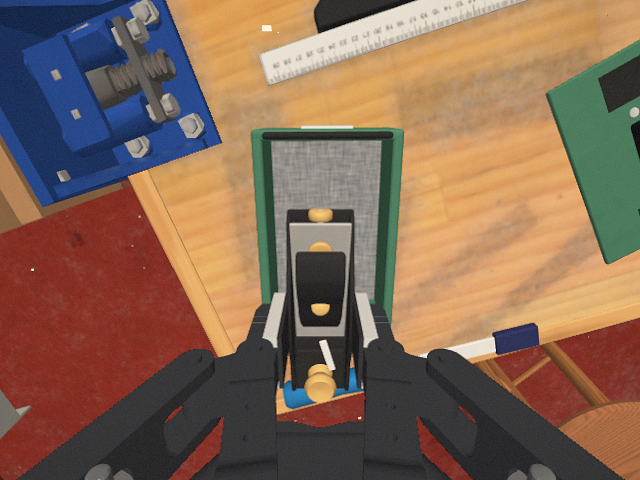

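The held plane hangs over the case, aligned with it. I'll centre and lower it.

```bash
python3 -m crank '-0.8 0.6 0 -0.01 1;0 0 4 0 1;0 0 4 0 1;0 0 3 0 1;0 0 2 0 1' && python3 -m crank '0 0 1.8 0 1;0 0 0.8 0 1;0 0 0 0 1;0 0 0 0 1'; python3 - <<'E'
from h import *
delta(.516,-.225,.012,162.2)
E
```

```text
time: 5.35
tcp_pos: [0.5173, -0.2215, 0.0426]
orientation: [-0.002, 0.149, 0.989, 0.001]
ft_force: [0.3, 0.8, -1.1]
opening: 0.0273
gripper_force: 60.8
time: 5.75
tcp_pos: [0.5184, -0.2241, 0.0198]
orientation: [0.001, 0.151, 0.989, 0.0]
ft_force: [0.9, -0.0, -1.6]
opening: 0.0274
gripper_force: 60.8
d cm/row [ 0.2  -0.16  0.78] total spin 0.008 | tcp [ 0.5184 -0.2241  0.0198] hd 162.68 F [ 0.9 -0.  -1.6] t 5.75 open 0.0274
```

```bash
python3 -m crank '0 0 0.4 0 1;0 0 0 0 1' ;python3 -m crank '0 0 0.3 0 1;0 0 0 0 1' ; python3 -m crank '0 0 0.2 0 1;0 0 0 0 1'
```

```text
time: 5.95
tcp_pos: [0.5178, -0.2247, 0.0157]
orientation: [0.0, 0.151, 0.989, 0.0]
ft_force: [-0.5, 0.6, -1.4]
opening: 0.0273
gripper_force: 60.8
time: 6.15
tcp_pos: [0.518, -0.225, 0.0133]
orientation: [0.001, 0.151, 0.988, 0.0]
ft_force: [-1.3, 1.6, 6.4]
opening: 0.0272
gripper_force: 61.6
time: 6.35
tcp_pos: [0.518, -0.225, 0.0133]
orientation: [0.001, 0.152, 0.988, 0.0]
ft_force: [-5.5, 3.1, 21.5]
opening: 0.0273
gripper_force: 63.4
```

Contact with the floor, so I'll back off slightly, release and rise.

```bash
python3 -m crank '0 0 -0.2 0 1;0 0 0 0 4.5;0 0 0 0 4.5;0 0 0 0 4.5;0 0 0 0 4.5' && python3 -m crank '0 0 0 0 4.5;0 0 0 0 4.5;0 0 -1 0 4.5;0 0 -4 0 4.5;0 0 -5 0 4.5' && python3 -m crank '0 0 -5 0 4.5;0 0 -5 0 4.5;0 0 0 0 4.5;0 0 0 0 4.5'; python3 - <<'E'
from h import *
s=env.state();c=env.camera("wrist");save(c,"w4.png");P=cloud(c,s)
fitm("plane",P,near(P,.516,-.225,.07)&(P[...,2]>.014)&(P[...,2]<.04))
delta(.537,.051,.2,192.4,6)
E
```

```text
time: 6.85
tcp_pos: [0.5173, -0.2247, 0.012]
orientation: [-0.0, 0.151, 0.988, 0.0]
ft_force: [-0.6, 0.2, 0.4]
opening: 0.0451
gripper_force: 0.0
time: 7.35
tcp_pos: [0.5159, -0.2242, 0.1122]
orientation: [-0.002, 0.151, 0.988, 0.0]
ft_force: [1.2, -1.2, 0.6]
opening: 0.045
gripper_force: 0.0
time: 7.75
tcp_pos: [0.5179, -0.225, 0.2143]
orientation: [0.002, 0.151, 0.988, -0.0]
ft_force: [0.4, 0.4, -1.5]
opening: 0.0449
gripper_force: 0.0
plane 2677 c [ 515.8 -225.8] size [ 94.6 104.7] long deg 162.0 z [0.015  0.0258 0.0364]
d cm/row [1.05 4.48 0.21] total spin -0.52 | tcp [ 0.517  -0.2245  0.2125] hd 162.6 F [-0.7  0.1 -0.3] t 7.8 open 0.0448
```

View pics/w4.png

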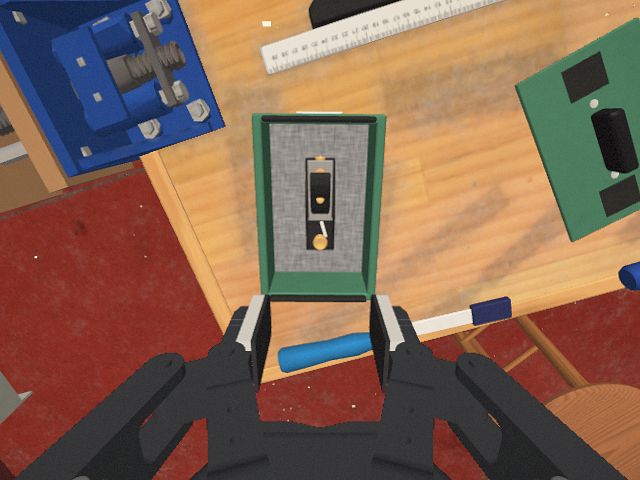

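The plane stands on its sole in the middle of the case, at about (320,203). Next, the lid.

```bash
python3 - <<'E'
from h import *
s=env.state();c=env.camera("wrist");P=cloud(c,s);n=near(P,.516,-.225,.12)
fitm("rim",P,n&(P[...,2]>.05)&(P[...,2]<.067))
fitm("seal",P,n&(P[...,2]>.0595)&(P[...,2]<.067))
E
python3 -m crank '1 4.5 0 0 4;1 4.5 0 0 4;1 4.5 0 0 4;1 4.5 0 0 4;1 4.5 0 0 4' && python3 -m crank '1.1 4.5 0 -0.13 4;0 0 0 -0.13 4;0 0 0 -0.13 4;0 0 0 -0.13 4;0 0 0 0 4'
python3 - <<'E'
from h import *
s=env.state();c=env.camera("wrist");P=cloud(c,s);n=near(P,.537,.051,.12)
fitm("plate",P,n&(P[...,2]>.012)&(P[...,2]<.022))
fitm("bar",P,n&(P[...,2]>.035)&(P[...,2]<.05))
delta(.537,.051,.2,192.4)
E
```

```text
rim 5743 c [ 516.  -225.8] size [110.4 168.3] long deg 162.1 z [0.0526 0.0556 0.063 ]
seal 1273 c [ 517.2 -225.2] size [ 91.1 166.4] long deg 162.6 z [0.0604 0.0622 0.0638]
time: 8.35
tcp_pos: [0.5357, 0.0066, 0.2104]
orientation: [-0.002, 0.151, 0.988, -0.0]
ft_force: [1.3, -0.3, 0.1]
opening: 0.0401
gripper_force: 0.0
time: 8.85
tcp_pos: [0.5389, 0.051, 0.2104]
orientation: [-0.002, -0.108, 0.994, 0.0]
ft_force: [0.5, -0.8, -0.4]
opening: 0.0399
gripper_force: 0.0
plate 18962 c [536.5  50.1] size [172.2 114.3] long deg 12.4 z [0.0154 0.0167 0.018 ]
bar 1047 c [536.1  49.9] size [59. 15.] long deg 12.8 z [0.0389 0.0421 0.0436]
d cm/row [0.2  0.05 1.07] total spin -0.003 | tcp [0.5391 0.0509 0.2107] hd -167.77 F [-0.4 -0.3 -0. ] t 8.9 open 0.0399
```

```bash
python3 -m crank '0.25 0 0 0 4;0 0 5 0 4;0 0 5 0 4;0 0 4 0 4;0 0 2.5 0 4' && python3 -m crank '0 0 1.5 0 4;0 0 0.7 0 4;0 0 0 0 4'; python3 - <<'E'
from h import *
delta(.5365,.05,.022,192.4)
E
```

```text
time: 9.4
tcp_pos: [0.5352, 0.0501, 0.0441]
orientation: [-0.003, -0.107, 0.994, -0.0]
ft_force: [-0.1, -1.0, 0.9]
opening: 0.0403
gripper_force: 0.0
time: 9.7
tcp_pos: [0.5368, 0.0504, 0.0245]
orientation: [-0.001, -0.107, 0.994, -0.0]
ft_force: [-0.3, -1.0, 0.4]
opening: 0.0404
gripper_force: 0.0
d cm/row [ 0.04 -0.03  0.25] total spin -0.001 | tcp [0.5368 0.0504 0.0245] hd -167.67 F [-0.3 -1.   0.4] t 9.7 open 0.0404
```

```bash
python3 -m crank '0 0 0 0 0;0 0 0 0 0;0 0 0 0 0;0 0 0 0 0;0 0 0 0 0' && python3 -m crank '0 0 -1 0 0;0 0 -3 0 0;0 0 -5 0 0;0 0 -5 0 0;0 0 -2 0 0' && python3 -m crank '0 0 0 0.13 0;0 0 0 0.13 0;0 0 0 0.13 0;0 0 0 0.13 0;0 0 0 0 0'; python3 - <<'E'
from h import *
delta(.5165,-.2255,.17,162.3,6)
s=env.state();c=env.camera("wrist");save(c,"w5.png")
E
```

```text
time: 10.2
tcp_pos: [0.5384, 0.0506, 0.0265]
orientation: [0.001, -0.108, 0.994, 0.0]
ft_force: [-1.1, -0.8, 5.7]
opening: 0.0137
gripper_force: 61.5
time: 10.7
tcp_pos: [0.5397, 0.0509, 0.1906]
orientation: [0.004, -0.108, 0.994, 0.0]
ft_force: [1.1, -1.0, -1.7]
opening: 0.014
gripper_force: 60.6
time: 11.2
tcp_pos: [0.537, 0.0506, 0.1854]
orientation: [-0.0, 0.151, 0.989, -0.0]
ft_force: [0.2, 1.1, -2.5]
opening: 0.0135
gripper_force: 60.5
d cm/row [-1.05 -4.49  0.26] total spin 0.005 | tcp [0.537  0.0506 0.1854] hd 162.61 F [ 0.2  1.1 -2.5] t 11.2 open 0.0135
```

View pics/w5.png

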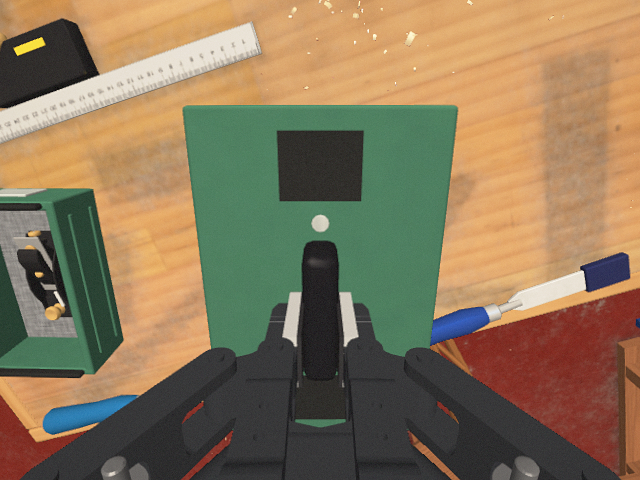

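The lid is held by its bar and squared to the tool. I'll move over the case and measure the held lid's offset and tilt.

```bash
python3 -m crank '-1.05 -4.5 0 0 0;-1.05 -4.5 0 0 0;-1.05 -4.5 0 0 0;-1.05 -4.5 0 0 0;-1.05 -4.5 0 0 0' && python3 -m crank '-1.05 -4.5 0 0 0;0 0 0 0 0;0 0 0 0 0;0 0 0 0 0'; cat > lid.py <<'E'
from h import *
def lid():
    s=env.state();c=env.camera("wrist");P=cloud(c,s);A=rot(s["orientation"]);T=(P-s["tcp_pos"])@A
    f=c["frame"].astype(int);g=(f[...,1]>f[...,0]*1.2)&(f[...,1]>f[...,2]*1.02)
    for k in range(1): pass
    m=(abs(T[...,2])<.03)&(abs(T[...,0])<.13)&(abs(T[...,1])<.09)&g
    m=cv2.erode(m.astype(np.uint8),np.ones((3,3)))>0
    q=T[m];B=np.c_[q[:,:2],np.ones(len(q))];co=np.linalg.lstsq(B,q[:,2],rcond=None)[0]
    r=q[:,2]-B@co;k=abs(r)<.003;co=np.linalg.lstsq(B[k],q[k,2],rcond=None)[0];q=q[k]
    x0=[];  # far end & sides
    xe=np.percentile(q[:,0],[.3,99.7]);ye=np.percentile(q[:,1],[.5,99.5])
    L=[];
    for x in np.arange(q[:,0].min()+.01,q[:,0].max()-.01,.005):
        y=q[abs(q[:,0]-x)<.0025][:,1]
        if len(y) and np.ptp(y)>.1: L.append((x,y.min(),y.max()))
    L=np.array(L)
    E=[]
    for y in np.arange(-.045,.046,.01):
        x=q[abs(q[:,1]-y)<.003][:,0]; E.append((y,x.max() if xe[1]>-xe[0] else x.min()))
    E=np.array(E)
    n=A@np.array([co[0],co[1],-1]);n/=np.linalg.norm(n)
    print("slopes",co[:2].round(4),"z0",co[2].round(4),"xrange",xe.round(4),"mid y(x)",np.polyfit(L[:,0],(L[:,1]+L[:,2])/2,1).round(4),"width",np.median(L[:,2]-L[:,1]).round(4),"end x(y)",np.polyfit(E[:,0],E[:,1],1).round(4),"world normal",n.round(4))
    return P,s
E
python3 - <<'E'
from lid import *
lid()
delta(.5165,-.2255,.14,162.3)
E
```

```text
time: 11.75
tcp_pos: [0.5198, -0.1814, 0.1855]
orientation: [0.0, 0.15, 0.989, 0.0]
ft_force: [1.5, 0.0, -2.1]
opening: 0.0135
gripper_force: 60.5
time: 12.15
tcp_pos: [0.517, -0.2245, 0.1851]
orientation: [-0.0, 0.15, 0.989, 0.001]
ft_force: [-0.1, -0.1, -1.2]
opening: 0.0135
gripper_force: 60.5
slopes [-0.0044 -0.0015] z0 0.01 xrange [-0.0773  0.0875] mid y(x) [-0.0013  0.0004] width 0.1117 end x(y) [0.0004 0.0876] world normal [ 0.0041 -0.0039  1.    ]
d cm/row [ 0.02 -0.16  4.51] total spin 0.009 | tcp [ 0.5172 -0.2241  0.1851] hd 162.8 F [ 0.9  0.2 -1.9] t 12.2 open 0.0137
```

```bash
python3 -m crank '-0.1 -0.15 0 0.009 0;0 0 3 0 0;0 0 3 0 0;0 0 2 0 0;0 0 1.2 0 0' && python3 -m crank '0 0 0.6 0 0;0 0 0 0 0;0 0 0 0 0'; python3 - <<'E'
from lid import *
delta(.5165,-.2255,.079,162.3)
E
```

```text
time: 12.7
tcp_pos: [0.5169, -0.2262, 0.0916]
orientation: [-0.001, 0.155, 0.988, 0.0]
ft_force: [-0.1, 0.9, -2.2]
opening: 0.0136
gripper_force: 60.4
time: 13.0
tcp_pos: [0.5182, -0.2278, 0.0882]
orientation: [0.001, 0.156, 0.988, -0.0]
ft_force: [0.3, -0.0, -1.6]
opening: 0.0131
gripper_force: 60.4
d cm/row [0.23 0.17 0.92] total spin -0.004 | tcp [ 0.5182 -0.2278  0.0882] hd 162.09 F [ 0.3 -0.  -1.6] t 13.0 open 0.0131
```

```bash
python3 -m crank '0.1 0.15 0.4 0 0;0 0 0.4 0 0;0 0 0 0 0'; python3 -m crank '0 0 0.3 0 0;0 0 0 0 0';python3 -m crank '0 0 0.3 0 0;0 0 0 0 0'
```

```text
time: 13.3
tcp_pos: [0.5166, -0.2256, 0.079]
orientation: [-0.0, 0.156, 0.988, 0.0]
ft_force: [-1.2, -0.1, -2.6]
opening: 0.0134
gripper_force: 60.4
time: 13.5
tcp_pos: [0.5172, -0.226, 0.0769]
orientation: [0.0, 0.156, 0.988, 0.0]
ft_force: [-0.1, 1.6, 3.6]
opening: 0.0131
gripper_force: 61.0
time: 13.7
tcp_pos: [0.5172, -0.226, 0.0746]
orientation: [0.0, 0.156, 0.988, 0.0]
ft_force: [-2.7, 0.6, 9.5]
opening: 0.0136
gripper_force: 62.0
```

```bash
for i in 1 2; do python3 -m crank '0 0 0.2 0 0;0 0 0 0 0'; done; python3 - <<'E'
from lid import *
lid()
E
```

```text
time: 13.9
tcp_pos: [0.5173, -0.226, 0.0729]
orientation: [0.0, 0.156, 0.988, 0.0]
ft_force: [-2.9, 2.1, 10.7]
opening: 0.0135
gripper_force: 62.3
time: 14.1
tcp_pos: [0.5172, -0.2261, 0.071]
orientation: [0.0, 0.156, 0.988, 0.0]
ft_force: [-3.5, 1.3, 11.7]
opening: 0.0134
gripper_force: 62.4
slopes [-0.0069 -0.0014] z0 0.0099 xrange [-0.0774  0.0875] mid y(x) [-0.0017  0.0004] width 0.1117 end x(y) [0.0001 0.0876] world normal [ 0.0052 -0.0038  1.    ]
```

```bash
for i in 1 2; do python3 -m crank '0 0 0.2 0 0;0 0 0 0 0'; done
```

```text
time: 14.35
tcp_pos: [0.5172, -0.226, 0.0705]
orientation: [0.0, 0.156, 0.988, 0.001]
ft_force: [-7.9, 3.8, 24.0]
opening: 0.0134
gripper_force: 63.9
time: 14.55
tcp_pos: [0.5172, -0.226, 0.0704]
orientation: [0.0, 0.156, 0.988, 0.001]
ft_force: [-12.6, 6.9, 38.4]
opening: 0.0135
gripper_force: 65.8
```

A firm stop at 38 N. I'll ease off, release, rise and check.

```bash
python3 -m crank '0 0 -0.4 0 0;0 0 0 0 4;0 0 0 0 4;0 0 0 0 4;0 0 0 0 4' && python3 -m crank '0 0 -1 0 4;0 0 -4 0 4;0 0 -5 0 4;0 0 -5 0 4;0 0 0 0 4'; python3 -m crank '3 0 0 0 4;0 0 0 0 4;0 0 0 0 4';python3 - <<'E'
from h import *
delta(.5165,-.2255,.079,162.3)
s=env.state();c=env.camera("wrist");save(c,"w6.png");P=cloud(c,s)
n=near(P,.516,-.225,.12)
fitm("plate",P,n&(P[...,2]>.055)&(P[...,2]<.07))
u=np.array([np.cos(np.radians(162.3)),np.sin(np.radians(162.3))])
for k in(1,-1):
    a=np.array([.5165,-.2255])+k*.062*u;m=near(P,*a,.008);print(k,m.sum(),np.nanmedian(P[m][:,2]).round(4))
n=n&(P[...,2]>.056)&(P[...,2]<.068);q=P[n];print(np.linalg.lstsq(np.c_[q[:,:2]-[.5165,-.2255],np.ones(len(q))],q[:,2],rcond=None)[0].round(4))
c=env.camera("top");save(c,"top1.png")
E
```

```text
time: 15.05
tcp_pos: [0.5167, -0.2259, 0.0687]
orientation: [-0.0, 0.156, 0.988, 0.0]
ft_force: [0.1, -0.1, -0.8]
opening: 0.0399
gripper_force: 0.0
time: 15.55
tcp_pos: [0.521, -0.228, 0.2273]
orientation: [0.008, 0.156, 0.988, -0.001]
ft_force: [0.7, -0.8, 0.1]
opening: 0.0401
gripper_force: 0.0
time: 15.85
tcp_pos: [0.4881, -0.2166, 0.2195]
orientation: [0.0, 0.156, 0.988, 0.0]
ft_force: [0.7, 0.8, 0.4]
opening: 0.0402
gripper_force: 0.0
d cm/row [-2.97  0.03 14.05] total spin -0.004 | tcp [ 0.4881 -0.2166  0.2195] hd 162.07 F [0.7 0.8 0.4] t 15.85 open 0.0402
plate 19920 c [ 516.2 -225.6] size [114.4 172.2] long deg 162.1 z [0.0594 0.0606 0.0618]
1 277 0.061
-1 190 0.0608
[-0.0013  0.0022  0.0606]
```

View pics/w6.png

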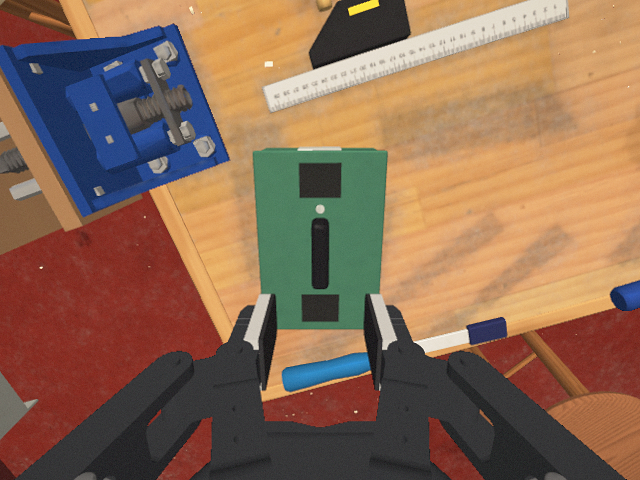

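View pics/top1.png

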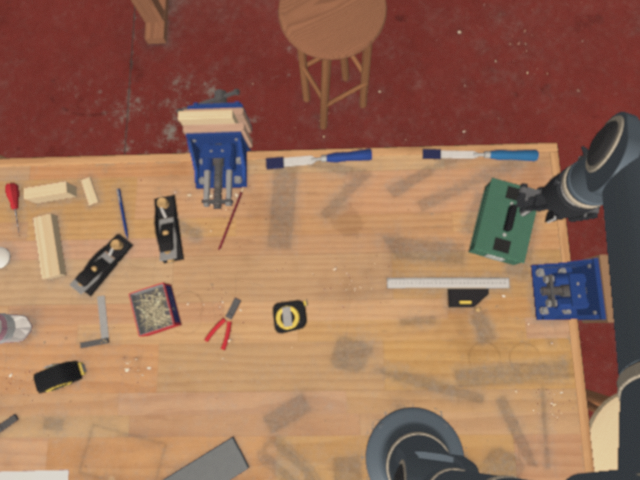

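The wrist view shows the lid square on the case at about (320,240). Both pads are about 5 mm above the rim and the tilt is about 0.003 rad. The top view shows the bystanders where they were, so I'm handing in.

```bash
python3 -c "
from station import env
print(env.finish_job())"
```

```text
the job is handed in; nothing more can be done
None
```

The small plane lies on its sole in the case with the lid pressed home (both pads measured about 5 mm above the rim), the other things look unmoved, and the job was handed in at about 16 s; no verdict came back.

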